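# Slide the microscope stage home and lock it with the lift-and-turn clamp lever

## Task

Slide the microscope's black stage in by its steel finger post until it is fully home against its stop, then lock it with the orange clamp lever: clockwise seen from above tightens. The castings beside the lever allow only a short swing, so work it like a ratchet - swing it clockwise, ease off and lift it to free its teeth, swing it back, let it drop, and go on - until the screw is firm at about 1.2 N m (a push of about 12 N on the grip), neither slack nor overtightened. Do not lean hard on the castings with the lever, leave the small loose parts on the bench alone, and let go at the end.

Things in the scene. Friction and masses are not known exactly. Their poses are not given: they have to be found in the camera images.
- microscope: Fixed cream inverted microscope stand, lamp pillar removed. Origin on the bench (z 0); its x axis points away from the robot (the way the stage goes home), y left, z up. Deck: x -100 to +170, y -250 to +250 mm, top 165 up. The binocular head (to 330 high) is at y below -190; between y -190 and +250 nothing is higher than the two castings beside the lever, but for the lever.
- stage: Black stage plate 170 x 230 x 12 mm with a 105 mm round opening, top 178 above the bench, on a slideway along the microscope's x; axes as the microscope's. Home: its origin is at x 0, y 0 in the microscope's frame; at the start it stands 15 to 30 mm out, toward -x. Takes about 3 N to slide, then meets a rigid stop. A steel tongue 30 wide x 8 thick reaches from it toward -x under the clamp.
- finger_post (a point): Centre, half-way up, of the upright steel finger post on the stage by which it is slid: 14 mm diameter, 30 tall, from 178 (plate top; fingertips must stay above it) to 208 mm above the bench. The black casting begins 47 mm to its left (+y) and, with the stage home, 58 mm nearer to the robot (28 to 43 mm at the start).
- tongue_end (a point): Middle of the near end face of the stage's steel tongue. With the stage home it is flush with the deck's near edge (x -100 mm in the microscope's frame); before that it sticks out toward the robot.
- clamp: Cream clamp bridge 46 x 50 x 30 mm over the tongue, origin on the deck on the axis of its vertical screw (5 mm a turn), whose foot presses on the tongue. The screw starts backed off by an unknown amount. Clockwise it runs at 5 to 7 N at the grip (less at rest) until it bites, then climbs 5 to 6 N per rad; some 1.1 to 2.3 rad in all. Let go it holds; turned back while engaged it loosens.
- lever_axis (a point): Point on the axis of lever and screw, level with the grip's middle. The hub (43 mm diameter) drives the screw by 16 teeth (22.5 deg pitch, 4 deg play), held down by a spring: lifting takes 6 to 10 N, much more while the teeth are loaded, so ease back first. Lifted 5 mm or more (stops at 8) it turns without the screw. Let go it drops, at once or, if tooth stands on tooth, when turned on.
- lever_grip (a point): Centre of the lever's orange grip, 95 mm from the axis, about 220 above the bench: a level bar 52 mm long (radially), 14 wide, 18 high, joined to the hub by a black neck 12 wide. It overhangs the deck's near edge, free air below and beside. In mid-swing it points along the microscope's -x, toward the robot, and it can swing about 0.60 rad to each side before the neck meets a casting.
- left_lug: Fixed cream casting left (+y) of the lever, 55 (x) x 75 (y) x 62 mm high; origin at the centre of its underside on the deck, top 227 above the bench. Near face flush with the deck's near edge, 30 mm nearer to the robot than the lever's axis; inner side 28 mm from the axis. It ends the clockwise (tightening) swing.
- right_box: Fixed black casting (stage drive housing) right (-y) of the lever, 55 (x) x 60 (y) x 62 mm high; origin at the centre of its underside on the deck, top 227 above the bench. Near face and inner side lie as those of the cream casting, mirrored. It ends the backward swing.
- objective_mid (a point): Centre of a loose brass objective standing on the bench, 24 mm diameter, 44 tall. Bystander.
- eyepiece_mid (a point): Centre of a loose eyepiece standing on the bench, 36 mm diameter at its black foot, 50 tall. Bystander.
- jar_mid (a point): Centre of a small amber jar with black cap standing on the bench, 48 mm diameter, 55 tall. Bystander.

How it is judged:
On the way, in this order (a step that is already met when the one before it is completed fails the run):
1. the stage is slid fully home while the clamp is still open (x of tongue_end in the frame of microscope above -0.102 m and contact force between clamp and stage below 7 N), for 0.2 s.
2. the clamp screw is tight on the stage (contact force between clamp and stage above 14 N), for 0.2 s.
At the end, for the whole second after the job is handed in: The stage is home (tongue end within 2 mm of flush with the deck's near edge) and at rest, and the released clamp's foot presses on it with 14 to 140 N, which is what a last torque of about 1.0 to 1.9 N m leaves (x of tongue_end in the frame of microscope above -0.102 m and contact force between clamp and stage between 14 and 140 N and linear speed of stage below 0.005 m/s); the robot touches nothing.
It fails at once if the clamp is overtightened: its foot presses on the stage with more than 140 N (a torque of about 2 N m) (contact force between clamp and stage above 140 N).
It fails at once if the lever is leaned on the cream casting with more than 90 N at the neck (some 30 N at the grip) (contact force between clamp and left_lug above 90 N).
It fails at once if the lever is leaned on the black casting with more than 90 N at the neck (some 30 N at the grip) (contact force between clamp and right_box above 90 N).
It fails at once if a bystander is moved by more than 15 mm (distance of any of objective_mid, eyepiece_mid, jar_mid from where it was at the start of the episode above 0.015 m).
It also fails if it takes over 72 s, if anything falls off the work surface, if the arm or the gripper's body presses on something with over 40 N, if the wrist force passes 120 N, or if a joint passes its speed limit or range.

## Robot

A 6-joint arm with a two-finger parallel gripper is mounted at the origin on the work surface. World frame = base frame: x ahead of the robot, y to its left, z up, the work surface at z = 0. Lengths are in m, angles in rad, forces in N, time in s.
With the tool pointing down it reaches from about 0.275 to 1 m from the base axis. Payload 8.4 kg.
Tool frame: the origin (TCP) lies on the centre line of the jaws, within the pads' length; the fingertips stand 17 mm ahead of it and the grasp point (between the pads) lies 2 mm behind it (bot.tcp_to_tips is the y of the fingertips in the tool frame, in m); y points along the fingers, z is the direction in which the jaws open and shut, and the axes are right-handed (so a half turn about y gives the same grasp; the last joint's range is limited). The gripper opens to 85 mm and grips with 20 to 120 N. Pads are 22 mm wide; open, the fingers measure 114 mm over their backs; the gripper's body (76 mm by 85 mm) begins 54 mm behind the grasp point. The pads swing forward as they close: fully open they stand 13 mm farther back than shut.
Start: joints at [1.209, 0.353, 1.633, -0, 1.155, -0.002], TCP at [0.22, 0.585, 0.248] pointing down, gripper open.
Joint ranges: [-2.63, 2.63], [-0.92, 2.1], [0.06, 2.66], [-1.3, 4.44], [0, 2.69], [-3.02, 3.02]. Speed limits (rad/s): [2.22, 2.22, 2.79, 3.14, 3.14, 3.14].

## Interface

Orientations are given as a unit quaternion [x, y, z, w].
In Python, from workcell import bot, hand, kinematics, get_obs, vision, hand_in gives the robot as it stands. The module is installed in compiled form; this text tells all that it offers. Calls block until the motion is done:
- bot.reach(position, orientation): joint-space move of the TCP to a pose.
- bot.servo_line(position, ori=None, velocity=0.15): straight line of the TCP; ori=None keeps the orientation; velocity is the mean speed in m/s.
- bot.goto_joints(angles): joint-space move.
- hand.move_gripper(opening, strength=None): finger opening in m; strength is the grip in N (None keeps the last); returns when the fingers have stopped.
- bot.dwell(seconds).
- kinematics.solve_ik(position, orientation): joint angles nearest the present ones, or None.
- get_obs(): the state.
- vision.read_camera(name): name is "scene" or "side" or "wrist"; returns a dict with "frame" (480x640x3 uint8, red, green, blue), "intrinsics" (3x3 intrinsics, pixels), "view" (4x4, takes a point from world to camera coordinates). Camera axes: x right, y down, z forward; pixel columns grow to the right and rows downward; lengths in m; the calibration is good to about 2 mm. The wrist camera is an equidistant fisheye: a pixel r from the principal point sees the ray r / f radians off the axis. A picture is of the moment at which its call begins. There is no depth.
A pose or a line that the arm cannot do raises bot.IKError and nothing moves.
- hand_in(): hands the job in, once; it reports no verdict.
The state is a dict: "time_s": time; "joint_pos": joint angles; "joint_vel": joint speeds; "joint_efforts": joint torques, N m; "position": TCP position; "orientation": TCP orientation; "wrist_force": force on the tool from outside, world axes, zero at the start; "ft_torque": the same for the moment, N m; "gripper_width": finger opening in m.
Only numpy, scipy, OpenCV 4.12 (cv2) and the standard library are available. Lean on these libraries where they do the work, as an engineer would, in place of code of your own. Each camera call takes 0.05 s, during which the arm holds its last target.

## Working session

There is one attempt and no reset: what is moved stays moved. The work goes in short steps, each a Python script; the robot and the scene stay as the last script left them, time stands still between calls to the robot, and variables do not carry over. Pictures are saved under pics/ and viewed, and the job is handed in when it is done.

```bash
mkdir -p pics; ls
python3 - <<'E'
from workcell import bot,hand,kinematics,get_obs,vision
import cv2,numpy as np
for n in ["scene","side","wrist"]:
    r=vision.read_camera(n); cv2.imwrite(f"pics/a_{n}.png",r["frame"][:,:,::-1]); print(n,np.round(r["intrinsics"],1).tolist(),np.round(r["view"],3).tolist())
o=get_obs(); print(o)
E
```

```text
pics
scene [[453.9, 0.0, 325.4], [0.0, 453.9, 237.8], [0.0, 0.0, 1.0]] [[-0.961, 0.277, 0.004, 0.527], [0.251, 0.88, -0.404, -0.084], [-0.115, -0.387, -0.915, 0.866], [0.0, 0.0, 0.0, 1.0]]
side [[594.8, 0.0, 319.4], [0.0, 594.8, 235.3], [0.0, 0.0, 1.0]] [[0.999, -0.046, -0.016, -0.539], [-0.038, -0.544, -0.838, 0.139], [0.03, 0.838, -0.545, 1.018], [0.0, 0.0, 0.0, 1.0]]
wrist [[371.6, 0.0, 316.7], [0.0, 371.6, 244.5], [0.0, 0.0, 1.0]] [[0.353, 0.936, -0.002, -0.623], [0.892, -0.336, 0.303, -0.04], [0.283, -0.108, -0.953, 0.381], [0.0, 0.0, 0.0, 1.0]]
{'time_s': 0.15, 'joint_pos': array([ 1.20861381e+00,  3.53521600e-01,  1.63393306e+00, -1.51602546e-05,
        1.15520441e+00, -2.38410818e-03]), 'joint_vel': array([-0.00038378, -0.00072351, -0.00433204,  0.00065374,  0.0009002 ,
       -0.00044895]), 'joint_efforts': array([-4.76080231e-05, -6.05627704e+01, -3.42338669e+01,  1.57482134e-05,
        6.19528815e-03, -6.36849745e-05]), 'position': array([0.21993089, 0.58467165, 0.24772675]), 'orientation': array([ 0.69606727, -0.12658428,  0.12645723, -0.69532392]), 'wrist_force': array([-0.09638473,  0.26613768,  0.68996023]), 'ft_torque': array([-1.49357762e-02,  1.17891080e-02,  2.11161057e-05]), 'gripper_width': 0.08556909153622891}
```

View pics/a_scene.png

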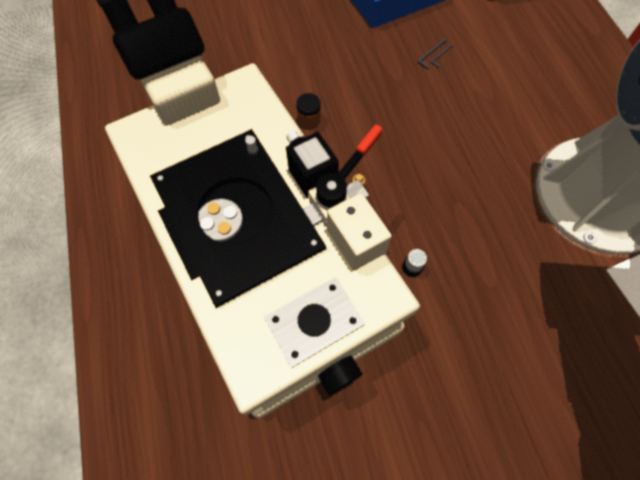

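View pics/a_side.png

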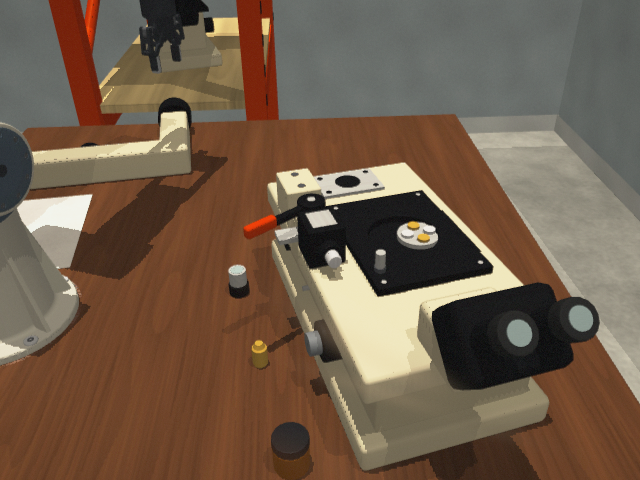

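View pics/a_wrist.png

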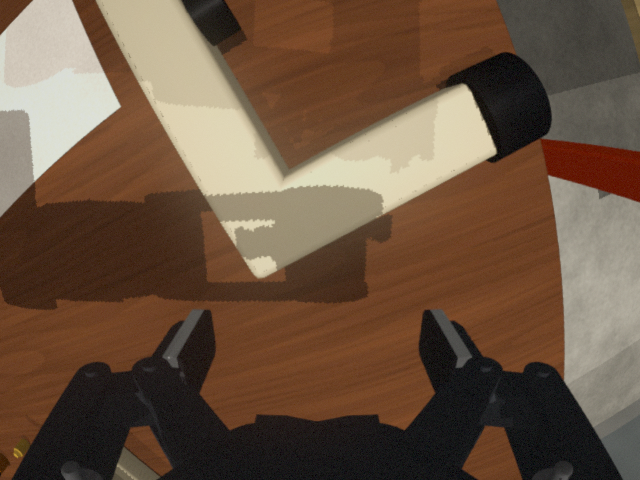

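The scene and side views both show the stand. In the scene view the post is at about (251,142), the grip at (369,139) and the hub at (332,187). In the side view they're at about (380,258), (260,227) and (311,203). I'll zoom in to get better pixel positions.

Run:
```python
import cv2
a=cv2.imread("pics/a_scene.png")
c=a[100:250,220:420]; cv2.imwrite("pics/z1.png",cv2.resize(c,None,fx=4,fy=4,interpolation=cv2.INTER_CUBIC))
a=cv2.imread("pics/a_side.png")
c=a[160:300,230:430]; cv2.imwrite("pics/z2.png",cv2.resize(c,None,fx=4,fy=4,interpolation=cv2.INTER_CUBIC))
```

```text
(no output)
```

View pics/z1.png

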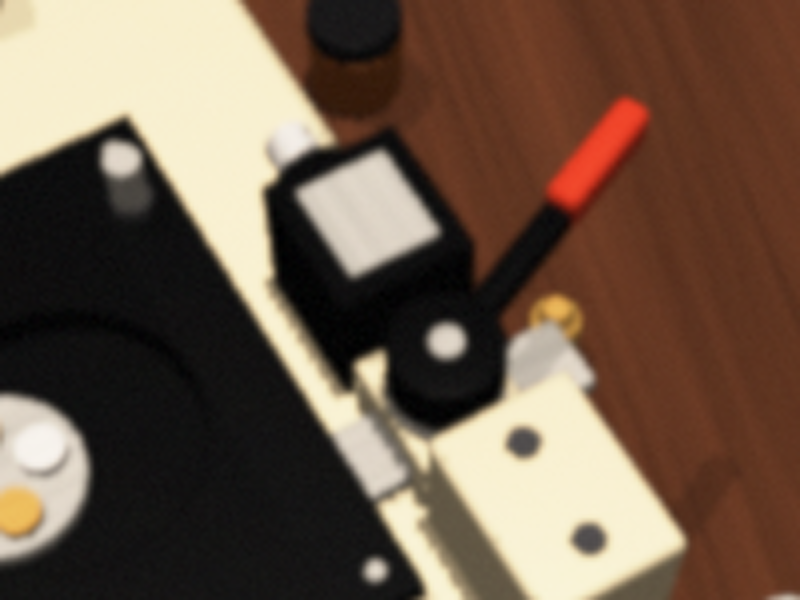

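View pics/z2.png

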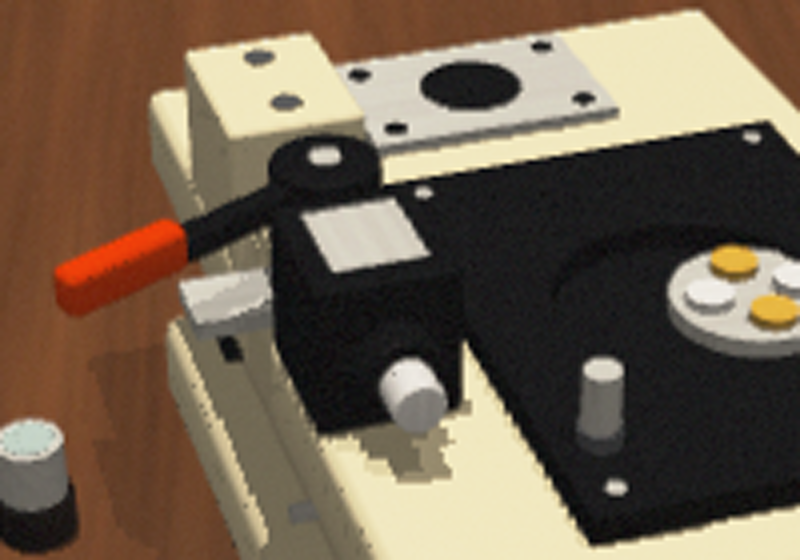

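```bash
cat > h.py <<'E'
import numpy as np,cv2,json
from workcell import bot,hand,kinematics,get_obs,vision
CAM=None
def cams():
    return {n:vision.read_camera(n) for n in("scene","side")}
def proj(c,P):
    q=c["view"][:3,:3]@P+c["view"][:3,3]; u=c["intrinsics"]@q; return u[:2]/u[2]
def ray(c,uv,z):
    K=c["intrinsics"];R=c["view"][:3,:3];t=c["view"][:3,3]
    d=R.T@np.linalg.solve(K,[uv[0],uv[1],1]); o=-R.T@t
    return o+d*(z-o[2])/d[2]
def tri(a,ua,b,ub):
    Pa=a["intrinsics"]@a["view"][:3];Pb=b["intrinsics"]@b["view"][:3]
    X=cv2.triangulatePoints(Pa,Pb,np.array(ua,float).reshape(2,1),np.array(ub,float).reshape(2,1))[:,0];return X[:3]/X[3]
E
python3 - <<'E'
from h import *
c=cams();s,d=c["scene"],c["side"]
f=lambda p:(p[0]/4+220,p[1]/4+100)
g=lambda p:(p[0]/4+230,p[1]/4+160)
np.set_printoptions(precision=4,suppress=True)
S=dict(post=((121,158),(604,368),.208),screw=((446,340),(324,156),.235),gripc=((598,150),(118,265),.223),
 lug_ni=((568,372),(232,139),.227),lug_no=((687,543),(188,50),.227),lug_fi=((433,440),(366,125),.227),
 box_no=((390,130),(290,290),.227),box_ni=((472,245),(275,200),.227),box_fo=((268,190),(462,265),.227))
for k,(a,b,z) in S.items():
    print(k,tri(s,f(a),d,g(b)),ray(s,f(a),z),ray(d,g(b),z))
for k,u in dict(rr=(254,65),ll=(107,128),nl=(418,305)).items(): print(k,ray(s,u,.165))
E
```

```text
post [ 0.6196 -0.149   0.2082] [ 0.6208 -0.1493  0.208 ] [ 0.619  -0.1487  0.208 ]
screw [ 0.5303 -0.0325  0.2275] [ 0.5332 -0.0284  0.235 ] [ 0.5291 -0.0454  0.235 ]
gripc [ 0.4558 -0.0954  0.2225] [ 0.4571 -0.095   0.223 ] [ 0.4552 -0.0959  0.223 ]
lug_ni [ 0.4953 -0.0112  0.2244] [ 0.4961 -0.0099  0.227 ] [ 0.4952 -0.0158  0.227 ]
lug_no [0.478  0.0598 0.2265] [0.4788 0.06   0.227 ] [0.4776 0.0591 0.227 ]
lug_fi [ 0.5462 -0.0001  0.2223] [0.5465 0.0022 0.227 ] [ 0.5461 -0.0087  0.227 ]
box_no [ 0.519  -0.1217  0.2257] [ 0.5267 -0.1207  0.227 ] [ 0.5147 -0.1225  0.227 ]
box_ni [ 0.5115 -0.0654  0.2288] [ 0.5126 -0.0665  0.227 ] [ 0.5107 -0.0621  0.227 ]
box_fo [ 0.5744 -0.1087  0.2257] [ 0.5746 -0.1078  0.227 ] [ 0.5742 -0.1107  0.227 ]
rr [ 0.5814 -0.3306  0.165 ]
ll [ 0.8344 -0.2656  0.165 ]
nl [0.4614 0.1417 0.165 ]
```

Triangulated heights match the given ones: post top 208.2 against 208 mm, lug and box tops about 225–229 against 227. The axis worked out from the lug, box and screw agrees to about 3 mm. That puts the yaw at about 0.245, the axis at (.531,-.0315), the post 32.5 mm behind the casting (so about 25.5 mm to go), and the lever about 0.46 rad to the right of mid-swing. Next I'll check IK and move above the post.

```bash
cat >> h.py <<'E'
from scipy.spatial.transform import Rotation as Ro
np.set_printoptions(precision=4,suppress=True)
YAW=0.245
X=np.array([np.cos(YAW),np.sin(YAW),0]);Y=np.array([-np.sin(YAW),np.cos(YAW),0]);Z=np.array([0,0,1.])
AX=np.array([.5312,-.0315,.220])
def quat(a):
    z=np.array([np.cos(a),np.sin(a),0]);y=np.array([0,0,-1.]);return Ro.from_matrix(np.c_[np.cross(y,z),y,z]).as_quat()
def gripdir(th): # th + = clockwise(tighten) from mid
    a=np.pi+YAW-th; return np.array([np.cos(a),np.sin(a),0])
def pose(th,r,z,base): # jaw dir tangential
    p=AX+r*gripdir(th); p[2]=z; return p,quat(base-th)
E
python3 - <<'E'
from h import *
post=np.array([.6198,-.149,0])
for k in (0,1):
    q=quat(YAW+k*np.pi)
    for z in (.35,.2):
        print("post",k,kinematics.solve_ik(post+.004*Y+z*Z,q))
    for th in(-.6,-.45,0,.6):
        p,q=pose(th,.097,.218,YAW+np.pi/2+k*np.pi); print(th,kinematics.solve_ik(p,q))
E
```

```text
post 0 [-0.2327  0.2946  1.4898 -0.      1.3572 -0.4777]
post 0 [-0.2327  0.4161  1.6538 -0.      1.0717 -0.4777]
-0.6 [-0.2224  0.1588  1.9697 -0.      1.0131 -2.6382]
-0.45 [-0.2054  0.1396  1.9931 -0.      1.0089 -2.4712]
0 [-0.1286  0.0982  2.0418 -0.      1.0016 -1.9444]
0.6 [ 0.0016  0.0977  2.0423 -0.      1.0016 -1.2142]
post 1 [-0.2327  0.2946  1.4898 -0.      1.3572  2.6639]
post 1 [-0.2327  0.4161  1.6538 -0.      1.0717  2.6639]
-0.6 [-0.2224  0.1588  1.9697 -0.      1.0131  0.5033]
-0.45 [-0.2054  0.1396  1.9931 -0.      1.0089  0.6704]
0 [-0.1286  0.0982  2.0418 -0.      1.0016  1.1972]
0.6 [ 0.0016  0.0977  2.0423 -0.      1.0016  1.9274]
```

Run:
```python
from h import *
post=np.array([.6198,-.149,0]); q=quat(YAW)
o=get_obs();p=o["position"].copy();p[2]=.40
bot.servo_line(p,velocity=.3)
hand.move_gripper(.032,30)
T=post+.004*Y
bot.reach(T+.38*Z,q); print(get_obs()["time_s"])
bot.servo_line(T+.27*Z,q,velocity=.25)
bot.dwell(.2);o=get_obs();print(o["time_s"],o["position"],o["wrist_force"],o["gripper_width"])
for n in("scene","side","wrist"):
    r=vision.read_camera(n);f=r["frame"][:,:,::-1]
    cv2.imwrite(f"pics/b_{n}.png",f)
```

```text
4.3917
5.1833 [ 0.6199 -0.1453  0.2721] [-0.0037  0.6954  1.1054] 0.03201524085535517
```

View pics/b_side.png

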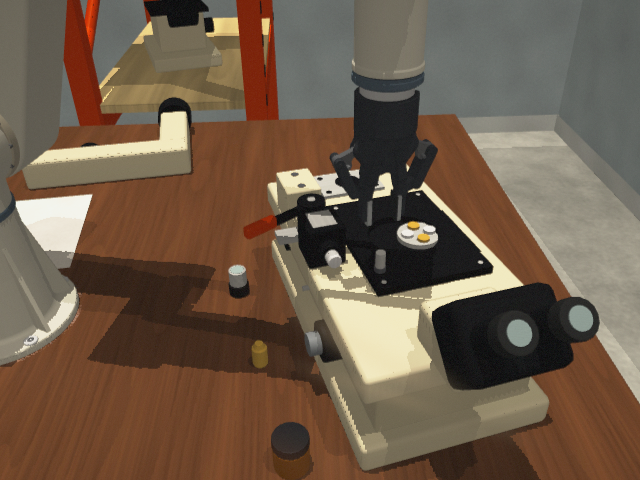

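View pics/b_wrist.png

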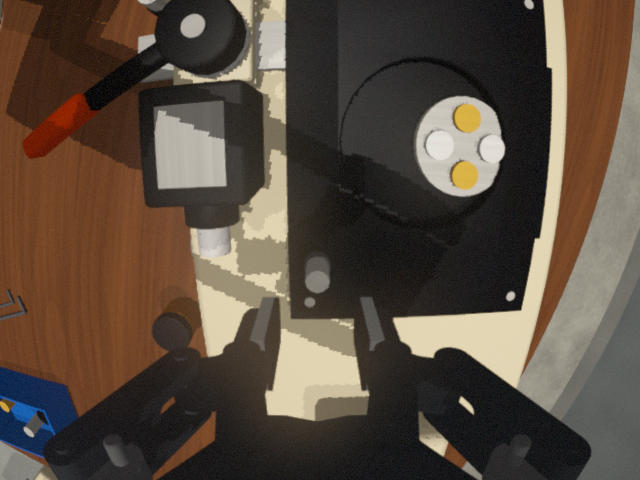

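The wrist view shows the post at (317,275), between the fingers at x≈275 and x≈370. It also shows the lever swung toward the black box. I'll go down and push.

Run:
```python
from h import *
post=np.array([.6198,-.149,0]); q=quat(YAW)
T=post+.004*Y+.201*Z
bot.servo_line(T,q,velocity=.1)
bot.dwell(.2);o=get_obs();f0=o["wrist_force"];print(o["time_s"],o["position"],f0)
s=0;sc=[.006]+list(np.arange(.009,.0245,.003))+list(np.arange(.0255,.045,.001))
for s in sc:
    bot.servo_line(T+s*X,q,velocity=.03)
    o=get_obs();f=(o["wrist_force"]-f0);print(round(s,4),round((o["position"]-T)@X,4),f@X,f@Y,f[2],o["time_s"])
    if f@X<-9: break
bot.dwell(.3);o=get_obs();f=(o["wrist_force"]-f0);print(f@X,o["time_s"])
for n in("scene","side","wrist"):
    r=vision.read_camera(n);cv2.imwrite(f"pics/c_{n}.png",r["frame"][:,:,::-1])
```

```text
6.375 [ 0.6192 -0.1452  0.2018] [ 0.0609  0.191  -0.6698]
0.006 0.0062 -0.10654450540508767 -0.28857113859723305 1.053976888844743 6.725
0.009 0.0092 -0.6546412905393707 -0.5188471900513804 0.6396894010422624 6.975
0.012 0.012 0.13911380840206636 -0.8771535991656794 0.6006050686098583 7.225
0.015 0.0151 -2.6711200925804897 1.0017648919208855 0.05494293217488522 7.475
0.018 0.0183 -2.116031140209586 1.0301553066902955 0.20235944124020877 7.725
0.021 0.0213 -0.45705517280020314 0.17771384740290952 0.13213159876779101 7.975
0.024 0.0244 -1.49340233615421 -0.4387678242246343 -0.47280221049018467 8.225
0.0255 0.0256 -1.3640513174566034 0.29959997897646795 0.8944088867176689 8.475
0.0265 0.0265 -2.1607220409126424 -0.5787991909052714 1.1677733029165205 8.725
0.0275 0.0276 -2.6197234260527886 0.15562476128203775 0.9678098315566462 8.975
0.0285 0.0286 -2.479926103089516 0.9395366794966629 1.8113072063112505 9.225
0.0295 0.0296 -2.5866220166141205 -0.3437990244542502 0.46006050424563283 9.475
0.0305 0.0306 -2.2820059089241873 1.551785473090437 1.7221541488724572 9.725
0.0315 0.0316 -1.5795279260554735 1.0452762593960996 1.1761327336997995 9.975
0.0325 0.0326 -2.3663450066873004 0.44006306374996706 1.4320127681384984 10.225
0.0335 0.0336 -1.9276666285792263 0.9064203912994544 0.7378726042286555 10.475
0.0345 0.0346 -2.739791096483141 1.4995435141669835 1.3994569605997866 10.725
0.0355 0.0354 -2.7915427247418876 1.1019954836871122 1.2158025421043677 10.975
0.0365 0.0355 -6.724383537101461 1.6153482785472522 3.2431403844027056 11.225
0.0375 0.0357 -10.686608786932556 0.48531960585549694 5.903441699069866 11.475
-11.463403654377965 11.775
```

The push met a rigid stop after about 25.5 mm of travel, as predicted. I'll back off, rise, and look.

Run:
```python
from h import *
post=np.array([.6198,-.149,0]); q=quat(YAW)
T=post+.004*Y
bot.servo_line(T+.201*Z+.027*X,q,velocity=.1)
bot.servo_line(T+.27*Z+.027*X,q,velocity=.2)
r=vision.read_camera("wrist");cv2.imwrite("pics/d_wrist.png",r["frame"][:,:,::-1])
bot.servo_line(T+.34*Z+.027*X,q,velocity=.3)
# above lever grip
hand.move_gripper(.045,30)
p,ql=pose(-.457,.097,.33,YAW+np.pi/2+np.pi)
bot.reach(p,ql);
p[2]=.30;bot.servo_line(p,ql,velocity=.2)
bot.dwell(.15)
o=get_obs();print(o["time_s"],o["position"],p,o["wrist_force"],o["joint_pos"])
for n in("scene","side","wrist"):
    r=vision.read_camera(n);cv2.imwrite(f"pics/e_{n}.png",r["frame"][:,:,::-1])
a=cv2.imread("pics/e_side.png")[160:310,210:410];cv2.imwrite("pics/e_z.png",cv2.resize(a,None,fx=4,fy=4,interpolation=2))
```

```text
14.8833 [ 0.4579 -0.0943  0.3009] [ 0.4571 -0.0941  0.3   ] [ 0.3603 -0.3586 -0.5677] [-0.2064  0.0498  1.8943  0.      1.1964  0.6622]
```

View pics/e_z.png

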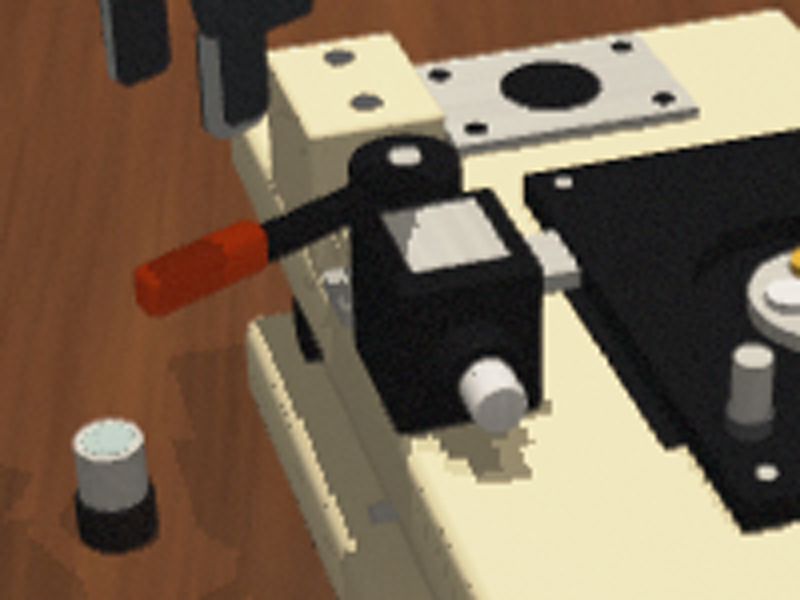

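View pics/e_wrist.png

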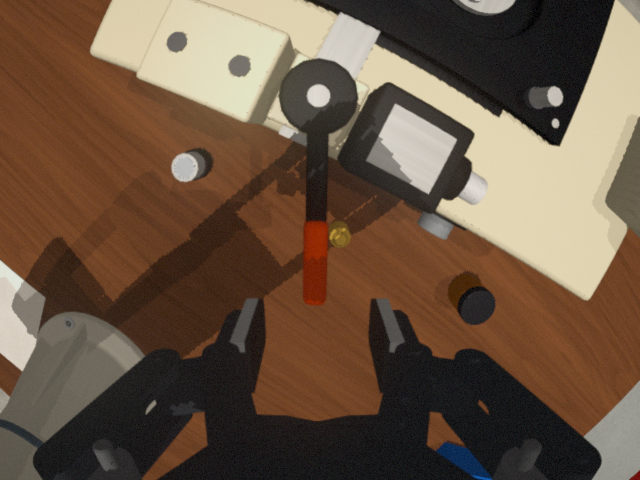

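View pics/d_wrist.png

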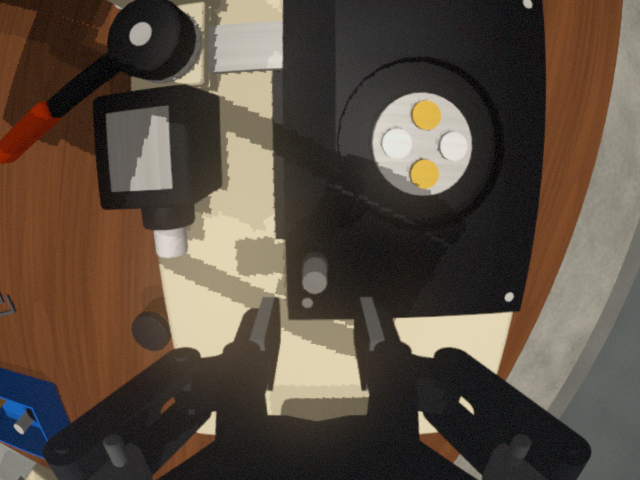

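The stage is home: the tongue is flush and the gap to the box has grown. The lever lies along the picture's vertical, with the hub at (318,97) and the grip at (316,262), centred between the jaws. I'll refine with the fisheye rays.

```bash
cat >> h.py <<'E'
def fray(c,uv,z):
    K=c["intrinsics"];R=c["view"][:3,:3];t=c["view"][:3,3]
    d=np.array([uv[0]-K[0,2],uv[1]-K[1,2]]);r=np.hypot(*d);th=r/K[0,0]
    v=np.array([*(d/r*np.sin(th)),np.cos(th)]);v=R.T@v;o=-R.T@t
    return o+v*(z-o[2])/v[2]
E
python3 - <<'E'
from h import *
c=vision.read_camera("wrist")
for n,u,z in [("gripc",(315.5,262),.229),("ginner",(316.5,222),.229),("gouter",(314.5,302),.229),("screw",(318.5,96),.2285),("lug_ni",(252,121),.227),("neck",(317,170),.222)]: print(n,fray(c,u,z))
E
```

```text
gripc [ 0.4606 -0.092   0.229 ]
ginner [ 0.4789 -0.0773  0.229 ]
gouter [ 0.4409 -0.1078  0.229 ]
screw [ 0.5318 -0.034   0.2285]
lug_ni [ 0.4992 -0.0151  0.227 ]
neck [ 0.5004 -0.0595  0.222 ]
```

```bash
sed -i 's/^AX=.*/AX=np.array([.5314,-.0322,.220])/' h.py
cat >> h.py <<'E'
BASE=YAW+np.pi/2+np.pi; R0=.096
def st(f0=0,m0=0):
    o=get_obs();p=o["position"];d=p-AX;f=o["wrist_force"]-f0;m=o["ft_torque"]-m0
    th=np.pi+YAW-(np.arctan2(d[1],d[0])%(2*np.pi)); r=np.hypot(d[0],d[1])
    tau=(d[0]*f[1]-d[1]*f[0])  # ext. moment about axis from force, >0 resists clockwise
    return dict(t=o["time_s"],th=th,r=r,z=p[2],F=tau/r,Mz=m[2],fr=f@gripdir(th),fz=f[2],w=o["gripper_width"])
def show(tag,s): print(tag,' '.join(f"{k}={v:.3f}" for k,v in s.items()),flush=True)
def go(th,z=.218,v=.06):
    p,q=pose(th,R0,z,BASE); bot.servo_line(p,q,velocity=v)
E
python3 - <<'E'
from h import *
go(-.435,.30,.1);bot.dwell(.1)
go(-.435,.218,.12);bot.dwell(.2)
o=get_obs();f0=o["wrist_force"];m0=o["ft_torque"];np.savez("zero.npz",f0=f0,m0=m0)
show("pre",st(f0,m0))
hand.move_gripper(.0,40);bot.dwell(.2);show("grip",st(f0,m0))
for th in(-.38,-.32):
    go(th);show(f"{th}",st(f0,m0))
for n in("side","wrist"):
    r=vision.read_camera(n);cv2.imwrite(f"pics/f_{n}.png",r["frame"][:,:,::-1])
E
```

```text
pre t=16.467 th=-0.439 r=0.096 z=0.219 F=0.000 Mz=0.000 fr=0.000 fz=0.000 w=0.045
grip t=17.042 th=-0.437 r=0.096 z=0.218 F=1.041 Mz=-0.137 fr=0.642 fz=2.355 w=0.013
-0.38 t=17.292 th=-0.383 r=0.096 z=0.218 F=2.137 Mz=-0.147 fr=1.560 fz=2.620 w=0.013
-0.32 t=17.542 th=-0.326 r=0.096 z=0.218 F=4.311 Mz=-0.118 fr=1.593 fz=2.702 w=0.013
```

View pics/f_side.png

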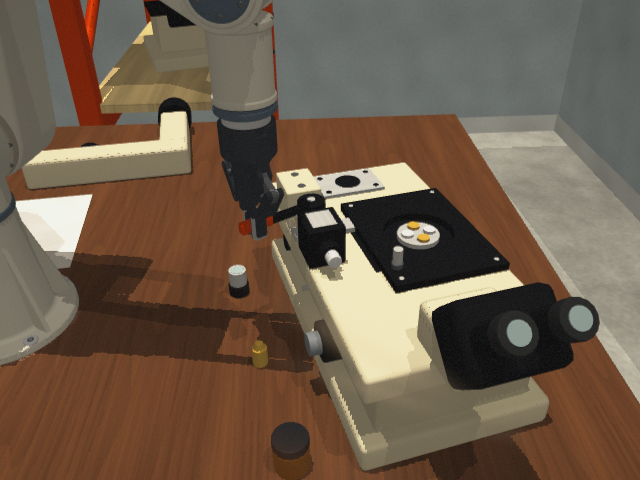

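View pics/f_wrist.png

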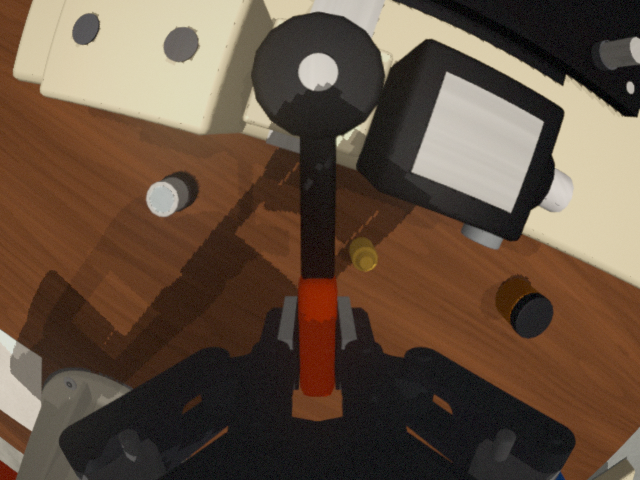

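```bash
sed -i 's/w=o\["gripper_width"\])/T=tau+m[2])/' h.py
python3 - <<'E'
from h import *
Zr=np.load("zero.npz");f0,m0=Zr["f0"],Zr["m0"]
for th in np.arange(-.24,.521,.08):
    go(th);s=st(f0,m0);show(f"{th:.2f}",s)
    if s["T"]>1.25 or s["F"]>15: break
bot.dwell(.3);show("rest",st(f0,m0))
E
```

```text
-0.24 t=17.917 th=-0.245 r=0.096 z=0.218 F=5.801 Mz=-0.098 fr=1.093 fz=2.871 T=0.458
-0.16 t=18.192 th=-0.165 r=0.096 z=0.218 F=6.530 Mz=-0.191 fr=0.202 fz=1.571 T=0.435
-0.08 t=18.467 th=-0.085 r=0.096 z=0.218 F=5.943 Mz=-0.230 fr=-0.565 fz=0.292 T=0.339
0.00 t=18.742 th=-0.005 r=0.096 z=0.218 F=6.199 Mz=-0.173 fr=-2.150 fz=-0.475 T=0.420
0.08 t=19.017 th=0.075 r=0.096 z=0.218 F=7.027 Mz=-0.207 fr=-1.768 fz=0.148 T=0.465
0.16 t=19.292 th=0.155 r=0.096 z=0.218 F=6.253 Mz=-0.206 fr=-2.514 fz=-0.601 T=0.392
0.24 t=19.567 th=0.235 r=0.096 z=0.218 F=6.323 Mz=-0.189 fr=-2.943 fz=-1.971 T=0.415
0.32 t=19.842 th=0.315 r=0.096 z=0.218 F=7.721 Mz=-0.162 fr=-4.691 fz=-0.943 T=0.575
0.40 t=20.117 th=0.394 r=0.096 z=0.218 F=6.720 Mz=-0.134 fr=-4.883 fz=-1.193 T=0.507
0.48 t=20.392 th=0.474 r=0.095 z=0.218 F=7.429 Mz=-0.044 fr=-6.339 fz=-1.627 T=0.666
rest t=20.692 th=0.472 r=0.095 z=0.218 F=6.223 Mz=-0.070 fr=-5.514 fz=-2.609 T=0.525
```

Run:
```python
from h import *
Zr=np.load("zero.npz");f0,m0=Zr["f0"],Zr["m0"]
for th in (.50,.525):
    go(th);s=st(f0,m0);show(f"{th:.2f}",s)
for th in (.51,.495,.48,.465,.45):
    go(th);s=st(f0,m0);show(f"back {th:.3f}",s)
    if s["T"]<.08: break
thb=th
np.save("thb.npy",thb)
for z in (.221,.224,.227):
    go(thb,z);s=st(f0,m0);show(f"lift {z}",s)
    if s["fz"]<-25: break
```

```text
0.50 t=20.942 th=0.492 r=0.095 z=0.218 F=6.792 Mz=0.001 fr=-5.961 fz=-2.497 T=0.649
0.53 t=21.192 th=0.516 r=0.095 z=0.218 F=7.637 Mz=0.001 fr=-5.857 fz=-2.250 T=0.730
back 0.510 t=21.442 th=0.503 r=0.095 z=0.218 F=5.906 Mz=-0.047 fr=-6.078 fz=-2.922 T=0.517
back 0.495 t=21.692 th=0.491 r=0.095 z=0.218 F=3.442 Mz=-0.182 fr=-6.393 fz=-2.158 T=0.146
back 0.480 t=21.942 th=0.477 r=0.095 z=0.218 F=3.088 Mz=-0.304 fr=-5.459 fz=-1.780 T=-0.009
lift 0.221 t=22.192 th=0.478 r=0.095 z=0.221 F=2.343 Mz=-0.327 fr=-8.372 fz=-6.759 T=-0.103
lift 0.224 t=22.442 th=0.478 r=0.095 z=0.224 F=2.931 Mz=-0.314 fr=-8.358 fz=-7.894 T=-0.035
lift 0.227 t=22.692 th=0.478 r=0.095 z=0.226 F=2.707 Mz=-0.291 fr=-10.099 fz=-9.099 T=-0.033
```

Run:
```python
from h import *
Zr=np.load("zero.npz");f0,m0=Zr["f0"],Zr["m0"]
for th in (.42,.34,.18,0,-.15,-.29):
    go(th,.2265,.1);s=st(f0,m0);show(f"swing {th}",s)
for z in (.222,.218):
    go(-.29,z);s=st(f0,m0);show(f"drop {z}",s)
r=vision.read_camera("side");a=r["frame"][160:310,210:410,::-1];cv2.imwrite("pics/g.png",cv2.resize(a,None,fx=4,fy=4,interpolation=2))
```

```text
swing 0.42 t=22.942 th=0.416 r=0.095 z=0.226 F=2.686 Mz=-0.294 fr=-9.093 fz=-9.583 T=-0.038
swing 0.34 t=23.192 th=0.336 r=0.095 z=0.226 F=2.676 Mz=-0.324 fr=-8.595 fz=-8.697 T=-0.069
swing 0.18 t=23.500 th=0.176 r=0.095 z=0.226 F=2.605 Mz=-0.267 fr=-8.482 fz=-8.752 T=-0.019
swing 0 t=23.833 th=-0.004 r=0.095 z=0.226 F=2.350 Mz=-0.369 fr=-7.977 fz=-9.162 T=-0.145
swing -0.15 t=24.133 th=-0.153 r=0.095 z=0.226 F=3.522 Mz=-0.386 fr=-7.567 fz=-8.676 T=-0.049
swing -0.29 t=24.425 th=-0.292 r=0.096 z=0.226 F=3.200 Mz=-0.403 fr=-7.068 fz=-8.698 T=-0.098
drop 0.222 t=24.675 th=-0.290 r=0.096 z=0.221 F=4.635 Mz=-0.502 fr=-5.847 fz=-7.214 T=-0.059
drop 0.218 t=24.925 th=-0.294 r=0.096 z=0.218 F=5.813 Mz=-0.219 fr=-1.932 fz=-1.658 T=0.338
```

View pics/g.png

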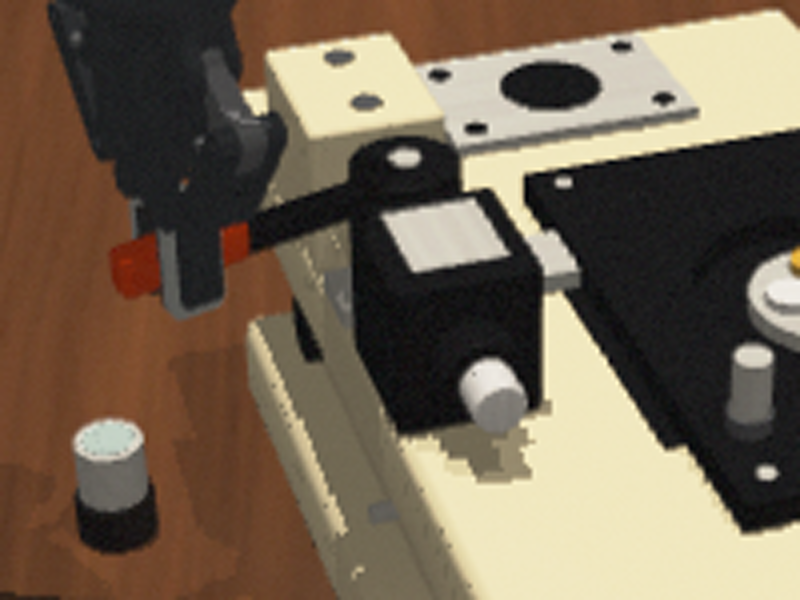

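The lever swung back free, with torque near zero, and its teeth dropped in. Going on clockwise.

Run:
```python
from h import *
Zr=np.load("zero.npz");f0,m0=Zr["f0"],Zr["m0"]
for th in np.arange(-.25,.531,.06):
    go(th);s=st(f0,m0);show(f"{th:.2f}",s)
    if s["T"]>1.22 or s["F"]>15: break
bot.dwell(.3);show("rest",st(f0,m0))
```

```text
-0.25 t=25.225 th=-0.257 r=0.096 z=0.218 F=7.148 Mz=-0.099 fr=-2.059 fz=-2.679 T=0.585
-0.19 t=25.475 th=-0.197 r=0.096 z=0.218 F=8.529 Mz=-0.076 fr=-2.179 fz=-3.792 T=0.741
-0.13 t=25.725 th=-0.137 r=0.096 z=0.218 F=7.321 Mz=-0.078 fr=-2.889 fz=-3.366 T=0.622
-0.07 t=25.975 th=-0.077 r=0.096 z=0.218 F=8.536 Mz=-0.037 fr=-3.623 fz=-4.288 T=0.779
-0.01 t=26.225 th=-0.018 r=0.096 z=0.218 F=8.389 Mz=-0.007 fr=-3.295 fz=-5.485 T=0.795
0.05 t=26.475 th=0.042 r=0.096 z=0.218 F=8.103 Mz=0.004 fr=-4.637 fz=-5.250 T=0.778
0.11 t=26.725 th=0.102 r=0.096 z=0.218 F=8.684 Mz=-0.051 fr=-5.641 fz=-5.388 T=0.778
0.17 t=26.975 th=0.162 r=0.096 z=0.218 F=8.578 Mz=0.064 fr=-5.534 fz=-6.036 T=0.883
0.23 t=27.225 th=0.221 r=0.095 z=0.218 F=8.035 Mz=0.093 fr=-7.111 fz=-5.675 T=0.860
0.29 t=27.475 th=0.281 r=0.095 z=0.217 F=8.898 Mz=0.086 fr=-6.307 fz=-6.197 T=0.936
0.35 t=27.725 th=0.341 r=0.095 z=0.217 F=8.682 Mz=0.101 fr=-7.374 fz=-6.553 T=0.930
0.41 t=27.975 th=0.400 r=0.095 z=0.217 F=8.718 Mz=0.122 fr=-7.986 fz=-7.428 T=0.954
0.47 t=28.225 th=0.460 r=0.095 z=0.217 F=8.507 Mz=0.225 fr=-9.387 fz=-7.686 T=1.037
0.53 t=28.475 th=0.519 r=0.095 z=0.217 F=8.463 Mz=0.312 fr=-8.375 fz=-6.923 T=1.119
rest t=28.775 th=0.518 r=0.095 z=0.217 F=8.643 Mz=0.333 fr=-10.000 fz=-7.002 T=1.157
```

Torque has climbed to about 1.15 N m and there's no swing left. I'll let go, re-zero and re-grip to clear the stored strain, then ratchet once more.

Run:
```python
from h import *
Zr=np.load("zero.npz");f0,m0=Zr["f0"],Zr["m0"]
def pr(tag): show(tag,st(f0,m0))
hand.move_gripper(.03,40);bot.dwell(.2);pr("open (old zero)")
o=get_obs();f0=o["wrist_force"];m0=o["ft_torque"];np.savez("zero2.npz",f0=f0,m0=m0)
r=vision.read_camera("wrist");cv2.imwrite("pics/h_wrist.png",r["frame"][:,:,::-1])
p,_=pose(.52,.096,.218,BASE)
hand.move_gripper(.0,45);bot.dwell(.15);pr("regrip")
```

```text
open (old zero) t=29.283 th=0.531 r=0.096 z=0.218 F=-0.549 Mz=-0.085 fr=-0.085 fz=0.673 T=-0.138
regrip t=29.767 th=0.517 r=0.097 z=0.218 F=9.229 Mz=0.308 fr=3.262 fz=5.365 T=1.200
```

View pics/h_wrist.png

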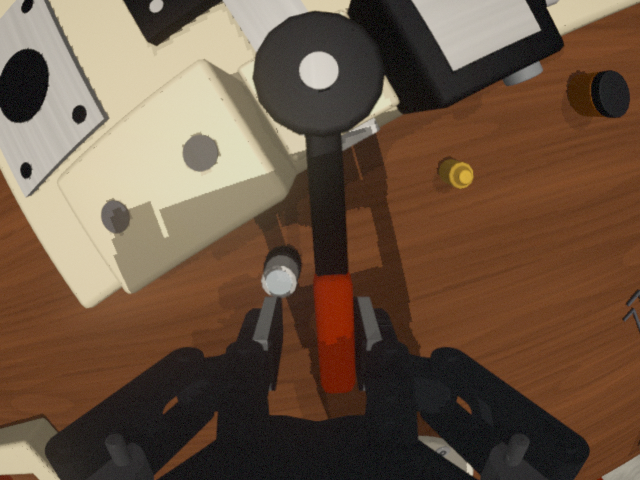

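Run:
```python
from h import *
Zr=np.load("zero2.npz");f0,m0=Zr["f0"],Zr["m0"]
for th in (.51,.495,.48,.465,.45,.435):
    go(th);s=st(f0,m0);show(f"back {th:.3f}",s)
    if s["T"]<.08: break
thb=th
for z in (.221,.224,.2265):
    go(thb,z);s=st(f0,m0);show(f"lift {z}",s)
    if s["fz"]<-25: break
ok=s["z"]>.224
print(ok)
if ok:
  for th in (.40,.3,.1,-.05,-.18,-.29):
    go(th,.2265,.1);s=st(f0,m0);show(f"swing {th}",s)
    if s["T"]<-.35: print("ABORT");break
  else:
    for z in (.222,.218):
      go(-.29,z);s=st(f0,m0);show(f"drop {z}",s)
```

```text
back 0.510 t=30.017 th=0.501 r=0.097 z=0.218 F=6.016 Mz=0.160 fr=3.243 fz=5.421 T=0.741
back 0.495 t=30.267 th=0.489 r=0.097 z=0.218 F=4.559 Mz=0.035 fr=2.262 fz=5.050 T=0.476
back 0.480 t=30.517 th=0.475 r=0.097 z=0.218 F=3.606 Mz=-0.141 fr=3.790 fz=4.588 T=0.208
back 0.465 t=30.767 th=0.462 r=0.097 z=0.218 F=2.567 Mz=-0.143 fr=4.269 fz=4.991 T=0.105
back 0.450 t=31.017 th=0.447 r=0.097 z=0.218 F=2.819 Mz=-0.151 fr=5.378 fz=4.815 T=0.121
back 0.435 t=31.267 th=0.432 r=0.097 z=0.218 F=2.628 Mz=-0.161 fr=3.506 fz=5.626 T=0.093
lift 0.221 t=31.517 th=0.433 r=0.096 z=0.221 F=2.485 Mz=-0.115 fr=-1.148 fz=-6.119 T=0.124
lift 0.224 t=31.767 th=0.434 r=0.096 z=0.224 F=3.114 Mz=-0.191 fr=-1.958 fz=-8.214 T=0.108
lift 0.2265 t=32.017 th=0.435 r=0.096 z=0.226 F=2.392 Mz=-0.197 fr=-2.618 fz=-9.269 T=0.033
True
swing 0.4 t=32.267 th=0.400 r=0.096 z=0.226 F=2.678 Mz=-0.064 fr=-1.346 fz=-9.471 T=0.193
swing 0.3 t=32.517 th=0.300 r=0.096 z=0.226 F=1.330 Mz=-0.099 fr=-1.431 fz=-10.042 T=0.029
swing 0.1 t=32.867 th=0.101 r=0.096 z=0.226 F=2.817 Mz=-0.108 fr=-0.440 fz=-9.250 T=0.163
swing -0.05 t=33.167 th=-0.047 r=0.096 z=0.226 F=1.920 Mz=-0.112 fr=-0.267 fz=-9.292 T=0.073
swing -0.18 t=33.450 th=-0.176 r=0.096 z=0.226 F=2.921 Mz=-0.144 fr=0.633 fz=-8.316 T=0.136
swing -0.29 t=33.708 th=-0.286 r=0.096 z=0.226 F=1.231 Mz=-0.127 fr=2.371 fz=-8.921 T=-0.009
drop 0.222 t=33.958 th=-0.290 r=0.096 z=0.223 F=2.259 Mz=0.015 fr=8.103 fz=1.916 T=0.232
drop 0.218 t=34.208 th=-0.297 r=0.097 z=0.219 F=3.679 Mz=0.201 fr=16.070 fz=13.752 T=0.558
```

Run:
```python
from h import *
Zr=np.load("zero2.npz");f0,m0=Zr["f0"],Zr["m0"]
go(-.29,.2195);show("z up",st(f0,m0))
for th in (-.27,-.25,-.23,-.21):
    go(th,.2195);s=st(f0,m0);show(f"{th:.2f}",s)
    if s["T"]>1.25: break
r=vision.read_camera("side");a=r["frame"][160:310,210:410,::-1];cv2.imwrite("pics/i.png",cv2.resize(a,None,fx=4,fy=4,interpolation=2))
```

```text
z up t=34.458 th=-0.292 r=0.097 z=0.221 F=2.176 Mz=-0.013 fr=10.703 fz=8.479 T=0.197
-0.27 t=34.708 th=-0.270 r=0.097 z=0.221 F=1.640 Mz=-0.077 fr=11.484 fz=9.697 T=0.082
-0.25 t=34.958 th=-0.249 r=0.097 z=0.221 F=1.399 Mz=-0.095 fr=11.787 fz=10.327 T=0.040
-0.23 t=35.208 th=-0.229 r=0.097 z=0.221 F=1.613 Mz=-0.076 fr=12.831 fz=10.829 T=0.079
-0.21 t=35.458 th=-0.208 r=0.097 z=0.221 F=2.081 Mz=-0.153 fr=11.355 fz=9.904 T=0.048
```

View pics/i.png

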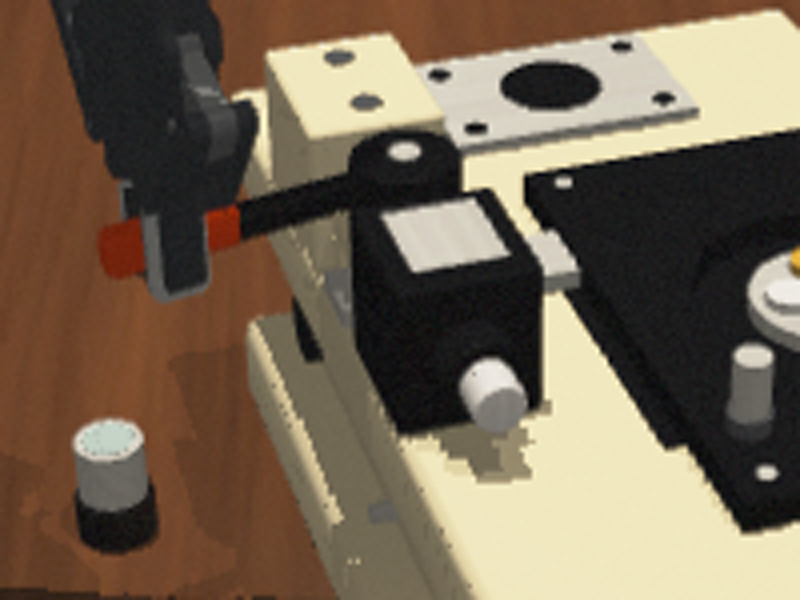

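The hub is standing tooth on tooth: it's raised, and the hand feels 10 N upward. I'll keep turning on until it drops.

Run:
```python
from h import *
Zr=np.load("zero2.npz");f0,m0=Zr["f0"],Zr["m0"]
for th in np.arange(-.18,.32,.03):
    go(th,.219);s=st(f0,m0);show(f"{th:.2f}",s)
    if s["T"]>.4 or s["fz"]<5: break
```

```text
-0.18 t=35.758 th=-0.177 r=0.096 z=0.220 F=1.466 Mz=-0.181 fr=1.932 fz=-6.832 T=-0.041
```

It dropped at -0.18. Now I'll tighten slowly to about 1.3 N m.

Run:
```python
from h import *
Zr=np.load("zero2.npz");f0,m0=Zr["f0"],Zr["m0"]
go(-.18,.218);show("low",st(f0,m0))
for th in np.arange(-.15,.531,.04):
    go(th);s=st(f0,m0);show(f"{th:.2f}",s)
    if s["T"]>1.30 or s["F"]>15: break
bot.dwell(.3);show("rest",st(f0,m0))
```

```text
low t=36.008 th=-0.178 r=0.096 z=0.218 F=1.737 Mz=-0.160 fr=6.331 fz=2.619 T=0.007
-0.15 t=36.258 th=-0.148 r=0.096 z=0.218 F=1.742 Mz=-0.162 fr=6.485 fz=2.768 T=0.005
-0.11 t=36.508 th=-0.107 r=0.096 z=0.218 F=2.824 Mz=-0.194 fr=6.183 fz=1.464 T=0.078
-0.07 t=36.758 th=-0.069 r=0.096 z=0.218 F=3.359 Mz=-0.065 fr=6.772 fz=1.340 T=0.258
-0.03 t=37.008 th=-0.036 r=0.096 z=0.218 F=7.186 Mz=0.300 fr=5.779 fz=0.137 T=0.990
0.01 t=37.258 th=0.003 r=0.096 z=0.218 F=9.070 Mz=0.336 fr=5.745 fz=0.339 T=1.207
0.05 t=37.508 th=0.043 r=0.096 z=0.218 F=8.510 Mz=0.307 fr=5.426 fz=0.495 T=1.124
0.09 t=37.758 th=0.083 r=0.096 z=0.218 F=10.340 Mz=0.378 fr=5.380 fz=1.191 T=1.371
rest t=38.058 th=0.082 r=0.096 z=0.218 F=8.585 Mz=0.396 fr=5.618 fz=1.820 T=1.220
```

Run:
```python
from h import *
Zr=np.load("zero2.npz");f0,m0=Zr["f0"],Zr["m0"]
for th in (.115,.14,.165,.19):
    go(th);s=st(f0,m0);show(f"{th:.3f}",s)
    if s["T"]>1.5: break
bot.dwell(.3);show("rest",st(f0,m0))
hand.move_gripper(.035,30);bot.dwell(.3);show("open",st(f0,m0))
r=vision.read_camera("wrist");cv2.imwrite("pics/j_wrist.png",r["frame"][:,:,::-1])
p=get_obs()["position"].copy();p[2]=.32;bot.servo_line(p,velocity=.1)
p[0]-=.08;p[2]=.40;bot.servo_line(p,velocity=.2)
bot.dwell(.3);o=get_obs();print(o["time_s"],o["wrist_force"])
for n in("scene","side"):
    r=vision.read_camera(n);cv2.imwrite(f"pics/j_{n}.png",r["frame"][:,:,::-1])
```

```text
0.115 t=38.308 th=0.107 r=0.096 z=0.218 F=10.121 Mz=0.311 fr=4.935 fz=-0.245 T=1.283
0.140 t=38.558 th=0.132 r=0.096 z=0.218 F=10.012 Mz=0.403 fr=5.108 fz=0.744 T=1.364
0.165 t=38.808 th=0.157 r=0.096 z=0.218 F=10.390 Mz=0.358 fr=4.215 fz=0.713 T=1.355
0.190 t=39.058 th=0.182 r=0.096 z=0.218 F=9.484 Mz=0.414 fr=3.931 fz=-0.965 T=1.324
rest t=39.358 th=0.182 r=0.096 z=0.218 F=10.899 Mz=0.414 fr=3.586 fz=-0.149 T=1.460
open t=40.000 th=0.191 r=0.096 z=0.218 F=0.033 Mz=0.031 fr=-0.178 fz=-0.201 T=0.034
42.2333 [0.3304 0.1728 0.2856]
```

View pics/j_side.png

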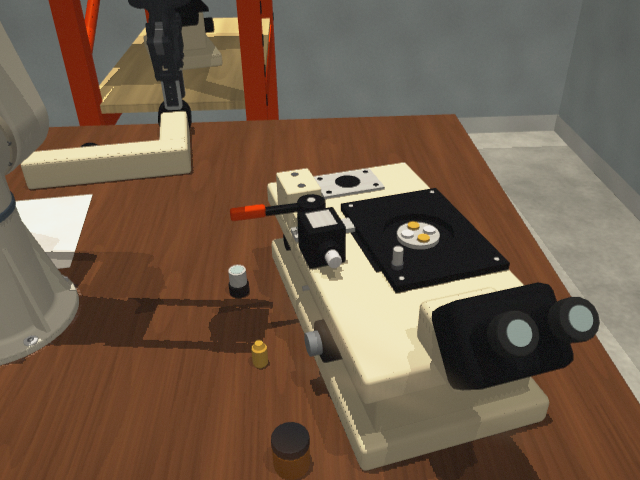

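View pics/j_wrist.png

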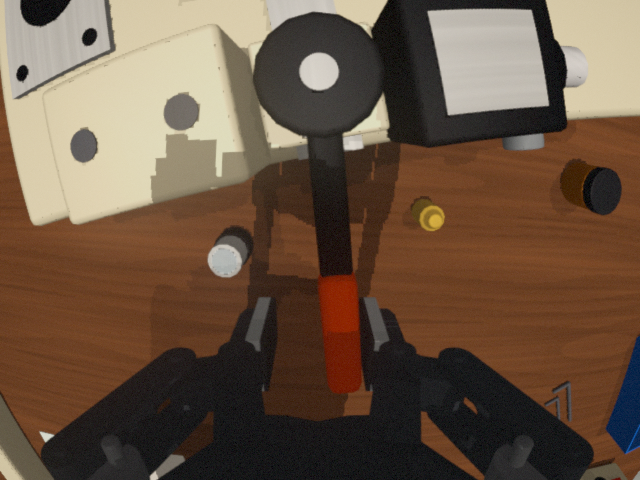

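The arm is clear and the lever is free and seated, with its grip at (248,213) in the side view. The post at (398,255) shows the stage still home. The jar, objective and eyepiece are at the same pixels as at the start. Handing in.

Run:
```python
from workcell import hand_in,get_obs
print(get_obs()["time_s"]);print(hand_in())
```

```text
42.3333
the job is handed in; nothing more can be done
None
```

I slid the stage home, locked the clamp at about 1.35 N m, and handed the job in at 42.3 s of the 72 s allowed. `hand_in()` gives no verdict, and I could not measure the clamp's foot force directly.

- **Stage:** I pushed it in by the post until it met a rigid stop after about 25.5 mm of travel, with a push of about 11 N. The later pictures show it still home.
- **Clamp:** It took three clockwise swings with two lift-and-return ratchets. After the second return the hub stood tooth on tooth. I turned it on until it dropped, then carried on tightening.
- **Torque:** The last readings were 1.28 to 1.36 N m while moving and 1.46 at rest. That is a little above the 1.2 N m aim but inside the 1.0 to 1.9 range. The wrist readings scatter by about 0.1 N m, and the zero shifted by about 0.14 N m between the first and second grips, so the torque is only good to about that.
- **Castings:** The lever was kept within about 0.53 rad of mid-swing, and I saw no contact with either casting.
- **Final checks:** The gripper was open and clear, the lever was seated, and the loose parts had not visibly moved.

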